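Steady the rocking bonsai turntable

TASK

The bonsai turntable on the trolley rocks because one of its four screw feet has worked loose and stands too short: the one whose wing head is turned askew and has no lock nut under it. Turn that wing clockwise, seen from above, until the turntable stands level and steady on all four feet, which is when the wing points at the turntable's middle as the other three do. Leave the turntable standing where it is with the pot on it, and let go.

Things in the scene. Friction and masses are not known exactly. Their poses are not given: they have to be found in the camera images.
- foot_wing (a point): Centre of the loose foot's black wing head: upright bar 46 long, 12 thick, 26 mm high on an 11 mm vertical stem, at a corner of the base. 66 mm above the trolley top and stays so: screwing lifts the base's corner (<7 mm), not the wing. x along the wing, y across it, z up. Base face 30-37 mm below; 60 mm round it clear. A spare foot with the same wing stands on the trolley 125 mm off.
- foot_screw (a joint): Turn of the loose foot's wing in rad, growing clockwise seen from above. At 0 the foot has its right length, the base stands level on four feet and the wing points at the turntable's middle. Starts at -1.35 to -0.9. Steep thread: 4.8 mm of foot travel per rad, about 0.1 N m, stays where it is left. Overscrewed (to +0.5 at most) the base rocks again.
- base: The turntable: dark square steel plate 238 mm wide, top face 36 mm up, on four ball-ended feet 145 mm from the middle near its corners, with a wooden disc of 150 mm (top at 52 mm) on it. 2.5 kg, loose. Origin: its middle, level with the feet's undersides. z up; -x points at the loose foot. The locked feet at +x, +y, -y have the same wings, pointing at the middle, with a lock nut.
- pot: Shallow grey ceramic pot, empty, 84 x 130 mm, 42 mm high, about 1 kg, standing loose on the wooden disc a little towards the loose foot, so that the base leans on that foot. Origin: centre of its underside.
There are look-alikes about, which are no part of the job. Of the things shaped like the pot, the grey one is meant.

How it is judged:
By the outcome, as a careful person would: the job done as asked, in the order asked, and still so for the second after the job is handed in, with the robot touching nothing.
It also fails if it takes over 35 s, if anything falls off the work surface, if the arm or the gripper's body presses on something with over 40 N, if the wrist force passes 120 N, or if a joint passes its speed limit or range.

ROBOT

A 6-joint arm with a two-finger parallel gripper is mounted at the origin on the work surface. World frame = base frame: x ahead of the robot, y to its left, z up, the work surface at z = 0. Lengths are in m, angles in rad, forces in N, time in s.
With the tool pointing down it reaches from about 0.325 to 0.775 m from the base axis. Payload 5.5 kg.
Tool frame: the origin (TCP) lies on the mounting face of the last link; the fingertips stand 173 mm ahead of it and the grasp point (between the pads) lies 155 mm ahead of it; z points along the fingers, y is the direction in which the jaws open and shut (so a half turn about z gives the same grasp; the last joint's range is limited). The gripper opens to 85 mm and grips with 20 to 120 N. Pads are 22 mm wide; open, the fingers measure 114 mm over their backs; the gripper's body (76 mm by 85 mm) begins 54 mm behind the grasp point. The pads swing forward as they close: fully open they stand 13 mm farther back than shut.
Start: joints at [-1.328, 0.091, 1.231, -0, 1.82, -0.057], TCP at [0.177, -0.573, 0.405] pointing down, gripper open.
Joint ranges: [-2.87, 2.87], [-0.86, 2.18], [0.17, 2.46], [-1.51, 4.65], [0.06, 2.69], [-2.65, 2.65]. Speed limits (rad/s): [2.57, 2.57, 3.01, 3.14, 3.14, 3.14].

INTERFACE

Orientations are given as a 3x3 rotation matrix whose columns are the frame's x, y, z axes.
In Python, from rig import manip gives the robot as it stands.
- The arm moves only by the shell command python3 -m creep 'ROWS' [FORCE]. ROWS is JSON, a list that holds one entry, the list of rows, each a list of 7 numbers: the opening, from 0 (shut) to 1 (fully open), then the shift along the tool's x, y, z in m, then the turn, a rotation vector about the tool's x, y, z in rad. In form: [[[fingers, tx, ty, tz, wx, wy, wz], ...]]. A call has 1 to 10 rows; each row is the pose to reach, as a shift and turn from the pose commanded when the call began, along the tool's axes at that moment; what a row does not reach only later rows make up. A row lasts 1/10 s, in which the tool goes at most 50 mm and 8.59 degrees, less where a joint would pass 70% of its speed; a pose out of reach is approached as far as the arm can. A call with a gripper value outside its range is refused whole. The fingers move at their own pace and stop on an object; FORCE is the grip in N (left out, the last holds). Time passes only in rows, so rows that repeat a pose let the fingers close. It gives the time, the measured TCP pose, the force and the opening at its end, in the units of the state.
- manip.get_obs(): the state, without advancing time (a new reading comes with each control period).
- manip.camera(name): name is "scene" or "top" or "wrist"; returns (picture, depth): 384x512x3 uint8, red, green, blue; 384x512 float32, m along the optical axis (not along the pixel's ray), 0 where there is no reading.
- manip.calibration(name): a dict with "fovy" (degrees; the focal length in pixels is half the picture's height over the tangent of half this angle, whatever the lens; pixels are square), "cx", "cy" (the principal point, pixels), "R" (3x3) and "t" (3): a world point X has camera coordinates R X + t. Camera axes: x right, y down, z forward; pixel columns grow to the right and rows downward; lengths in m; the calibration is good to about 2 mm. A picture is of the moment at which its call begins: read the wrist's pose just before it. calibration takes no time and is no camera call; for the wrist camera it gives the pose at the moment of the call.
- manip.sign_off(): hands the job in, once; it reports no verdict.
The state is a dict: "t": time; "qpos": joint angles; "joint_velocities": joint speeds; "tau": joint torques, N m; "eef_pos": TCP position; "ee_rot": TCP orientation; "wrist_force": force on the tool from outside, world axes, zero at the start; "torque": the same for the moment, N m; "opening": finger opening in m.
Only numpy, scipy, OpenCV 4.12 (cv2) and the standard library are available. Lean on these libraries where they do the work, as an engineer would, in place of code of your own. Each camera call takes 0.05 s, during which the arm holds its last target.

## Working session

There is one attempt and no reset: what is moved stays moved. The work goes in short steps, Python scripts to look and compute and a shell command to move; the robot and the scene stay as the last step left them, time stands still between calls to the robot, and variables do not carry over. Pictures are saved under pics/ and viewed, and the job is handed in when it is done.

```bash
mkdir -p pics; ls; cat > h.py <<'E'
import numpy as np, cv2
from rig import manip
def grab(name,fn):
    c=manip.calibration(name); im,d=manip.camera(name)
    cv2.imwrite('pics/'+fn+'.png',im[:,:,::-1]); np.savez('pics/'+fn+'.npz',im=im,d=d,R=c['R'],t=c['t'],f=192/np.tan(np.radians(c['fovy'])/2),cx=c['cx'],cy=c['cy'])
    return im,d,c
def load(fn): return np.load('pics/'+fn+'.npz')
def p3(k,u,v,z=None):
    # world from pixel with depth (z None) or on plane world-z
    R,t=k['R'],k['t']; r=np.array([(u-k['cx'])/k['f'],(v-k['cy'])/k['f'],1.])
    if z is None:
        return R.T@(r*k['d'][int(round(v)),int(round(u))]-t)
    o=-R.T@t; w=R.T@r; return o+w*(z-o[2])/w[2]
def cloud(k):
    v,u=np.mgrid[0:384,0:512]; r=np.stack([(u-k['cx'])/k['f'],(v-k['cy'])/k['f'],np.ones_like(u)],-1)*k['d'][...,None]
    return (r-k['t'])@k['R']
E
python3 - <<'E'
from h import *
print(manip.get_obs())
for n in ['scene','top','wrist']:
    c=grab(n,n+'0')[2]; print(n,c)
E
```

```text
pics
{'t': 0.0, 'qpos': array([-1.32773976e+00,  9.18835339e-02,  1.23191371e+00,  3.83754538e-06,
        1.81981013e+00, -5.66845806e-02]), 'joint_velocities': array([ 0.00129303, -0.00040284,  0.00021717, -0.00143825,  0.00044819,
       -0.00146807]), 'tau': array([ 2.81271525e-03, -4.58728409e+01, -4.18030429e+01,  2.39477113e-04,
        1.15747264e-02, -3.33048320e-05]), 'eef_pos': array([ 0.17718499, -0.57329985,  0.40352004]), 'ee_rot': array([[ 9.55412704e-01,  2.95273319e-01, -4.81273915e-04],
       [ 2.95273688e-01, -9.55410708e-01,  1.95639689e-03],
       [ 1.17857550e-04, -2.01127396e-03, -9.99997970e-01]]), 'wrist_force': array([-0.232196  ,  1.31759787,  0.12369463]), 'torque': array([-0.01669513, -0.01327702, -0.00975166]), 'opening': 0.08549186072327734}
scene {'fovy': 46.54128715696205, 'cx': 257.5602076922055, 'cy': 194.3251095630811, 'R': array([[-3.81115523e-02,  9.99273489e-01,  5.85513445e-05],
       [ 6.22686702e-01,  2.37946374e-02, -7.82109383e-01],
       [-7.81542565e-01, -2.97709435e-02, -6.23141164e-01]]), 't': array([ 0.05963397, -0.24041765,  1.51928699])}
top {'fovy': 45.215126655061724, 'cx': 255.58814161508982, 'cy': 194.72575226778326, 'R': array([[ 0.00997025, -0.99988233,  0.01165813],
       [-0.99039348, -0.01148232, -0.13780026],
       [ 0.13791791, -0.01017224, -0.99039143]]), 't': array([-0.03744764,  0.52136893,  0.91309315])}
wrist {'fovy': 60.279932856625756, 'cx': 252.04668402178376, 'cy': 185.7461672083965, 'R': array([[ 0.29591806, -0.95521254, -0.0012271 ],
       [-0.92052203, -0.28551378,  0.26668536],
       [-0.25509155, -0.07778744, -0.96378287]]), 't': array([-0.60076633, -0.03404792,  0.37957084])}
```

View pics/scene0.png

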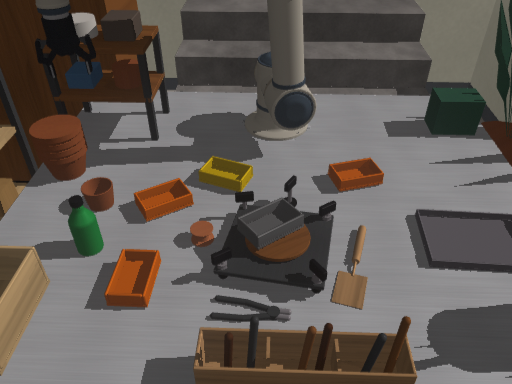

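View pics/top0.png

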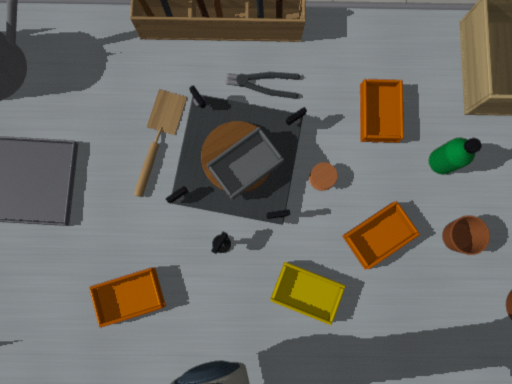

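View pics/wrist0.png

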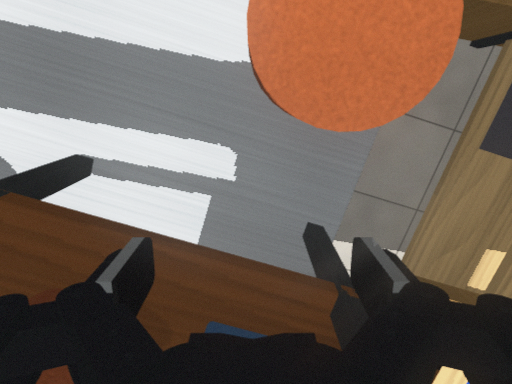

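```bash
python3 - <<'E'
from h import *
k=load('top0'); im=k['im'][80:270,150:340,::-1]
a=cv2.resize(im,None,fx=3,fy=3,interpolation=cv2.INTER_CUBIC)
cv2.imwrite('pics/tc.png',np.clip(a*1.6,0,255))
k2=load('scene0'); b=k2['im'][160:300,190:350,::-1]
cv2.imwrite('pics/sc.png',np.clip(cv2.resize(b,None,fx=4,fy=4,interpolation=cv2.INTER_CUBIC)*1.6,0,255))
for u,v in [(198,97),(297,116),(177,195),(278,214),(222,243)]:
    print(u,v,p3(k,u,v),p3(k,u,v,.079))
for u,v in [(244,197),(290,185),(327,208),(222,256),(318,270)]: print(u,v,p3(k2,u,v),p3(k2,u,v,.066))
C=cloud(k); m=(C[...,2]>.066)&(C[...,2]<.1)
print(p3(k,238,157),p3(k,330,230))
E
```

```text
198 97 [0.71206641 0.08641809 0.08429237] [0.71397186 0.08706213 0.079     ]
297 116 [ 0.67786493 -0.11354697  0.07619171] [ 0.67696961 -0.11326197  0.079     ]
177 195 [0.51369556 0.12302925 0.07733365] [0.51346784 0.12276019 0.079     ]
278 214 [ 0.47842752 -0.0756951   0.07724679] [ 0.4782567  -0.07559076  0.079     ]
222 243 [0.42085756 0.03297773 0.07430142] [0.42070105 0.03269057 0.079     ]
244 197 [ 0.48609436 -0.07453618  0.06892992] [ 0.48246991 -0.0748161   0.066     ]
290 185 [0.4355964  0.03935476 0.07087865] [0.42918599 0.03969518 0.066     ]
327 208 [0.52618464 0.12510946 0.07389235] [0.51681273 0.12665092 0.066     ]
222 256 [ 0.68635382 -0.10866984  0.0691837 ] [ 0.68333865 -0.10913172  0.066     ]
318 270 [0.72861    0.08958213 0.08109376] [0.71500523 0.09177005 0.066     ]
[0.59484739 0.00481859 0.06214297] [ 0.4531736  -0.19083735 -0.00072663][ WARN:0@0.667] global loadsave.cpp:1063 imwrite_ Unsupported depth image for selected encoder is fallbacked to CV_8U.
```

View pics/tc.png

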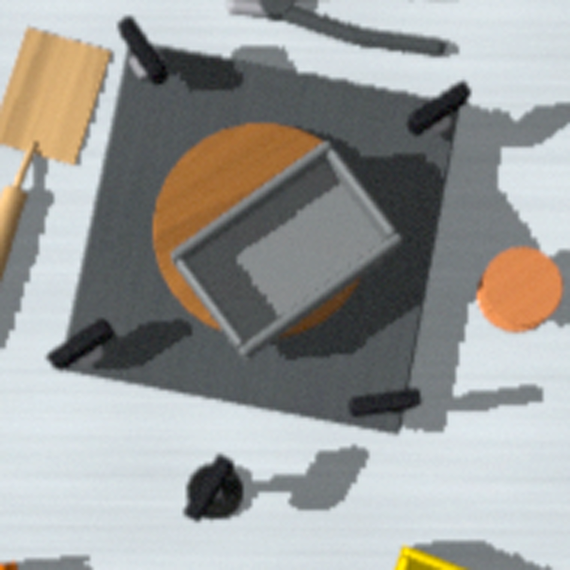

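View pics/sc.png

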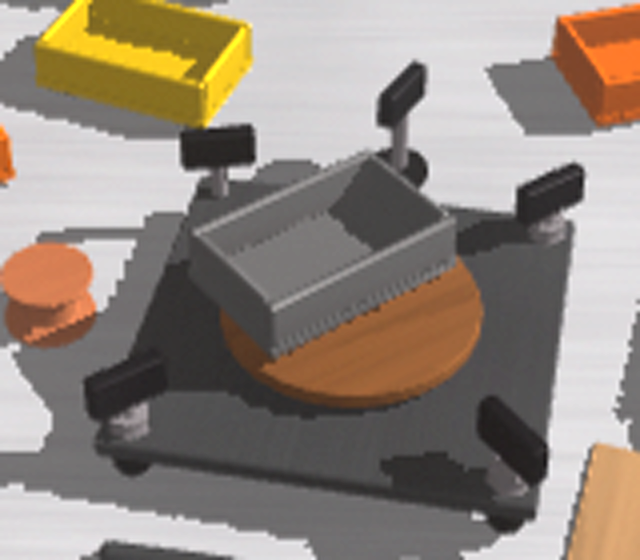

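Candidates in top view: wings at (198,97), (297,116), (177,195) sit on the base, point at the middle and have lock nuts. The spare foot at (222,243) stands on the trolley. The wing at (278,214) is on the base corner, askew, with a bare stem: in the scene crop it is the one at (244,197), with no nut. I choose that one. The grey pot is in the centre of the base.

```bash
cat >> h.py <<'E'
def wing(k,c,r=.04,zmin=.06,zmax=.1):
    C=cloud(k); g=k['im'].max(-1); m=(np.hypot(C[...,0]-c[0],C[...,1]-c[1])<r)&(C[...,2]>zmin)&(C[...,2]<zmax)&(k['d']>0)
    P=C[m]; (cc,sz,an)=cv2.minAreaRect(P[:,:2].astype(np.float32)*1000)
    w,V=np.linalg.eigh(np.cov(P[:,:2].T)); a=np.degrees(np.arctan2(V[1,1],V[0,1]))%180
    return len(P),np.round(cc,1),np.round(sz,1),round(a,1),np.round(np.percentile(P[:,2],[2,50,98])*1000,1)
E
python3 - <<'E'
from h import *
for f in ['top0','scene0']:
    k=load(f)
    for c in [(.713,.087),(.677,-.113),(.5135,.1228),(.478,-.0757),(.4207,.0327)]: print(f,wing(k,c))
o=manip.get_obs(); c=load('wrist0'); cam=-c['R'].T@c['t']; print('cam in tool',o['ee_rot'].T@(cam-o['eef_pos'])); print(c['R']@o['ee_rot'])
E
```

```text
top0 (163, array([717. ,  88.9]), array([44.7, 12.3]), np.float64(35.0), array([64.4, 83. , 87.1]))
top0 (163, array([ 681.6, -112.1]), array([12.2, 46.1]), np.float64(124.3), array([61. , 76.9, 81.2]))
top0 (166, array([516.4, 125.3]), array([12.6, 45.2]), np.float64(124.0), array([61.4, 77.8, 81.4]))
top0 (148, array([479.7, -75.5]), array([11.9, 44.9]), np.float64(99.4), array([65.7, 78.2, 82.1]))
top0 (154, array([422.8,  38.8]), array([12.1, 44.9]), np.float64(148.9), array([68. , 78.8, 82.2]))
scene0 (230, array([719.8,  89.8]), array([46.4, 12.7]), np.float64(36.0), array([61.5, 78.1, 85. ]))
scene0 (198, array([ 683.7, -110.8]), array([13.6, 46.7]), np.float64(124.8), array([60.6, 73.8, 79.8]))
scene0 (151, array([519.7, 126.3]), array([15.1, 45.8]), np.float64(122.0), array([60.4, 74.2, 79.9]))
scene0 (158, array([481.8, -74.8]), array([15.5, 45.1]), np.float64(98.9), array([60.3, 73. , 80.6]))
scene0 (109, array([426.6,  38.9]), array([12.3, 48.1]), np.float64(146.7), array([60.2, 75.4, 80.4]))
cam in tool [0.06876861 0.00117962 0.02960514]
[[ 6.18256336e-04  9.99999739e-01 -3.73035257e-04]
 [-9.63758951e-01  4.96334050e-04 -2.66774134e-01]
 [-2.66773879e-01  5.24450867e-04  9.63759006e-01]]
```

```bash
cat >> h.py <<'E'
def rel(target,yaw_deg):
    o=manip.get_obs(); R=o['ee_rot']; a=np.radians(yaw_deg)
    Rt=np.array([[np.cos(a),np.sin(a),0],[np.sin(a),-np.cos(a),0],[0,0,-1.]])
    from scipy.spatial.transform import Rotation as Ro
    print('t',o['t'],'shift',np.round(R.T@(np.array(target)-o['eef_pos']),4),'turn',np.round(Ro.from_matrix(R.T@Rt).as_rotvec(),4))
E
python3 - <<'E'
from h import *
rel((.4805,-.0753,.34),99.1)
E
```

```text
t 0.15 shift [ 0.4368 -0.3861  0.0644] turn [-1.3000e-03 -1.2000e-03 -1.4298e+00]
```

```bash
python3 -m creep '[[[0.6,0.437,-0.386,0.064,0,0,-1.43],[0.6,0.437,-0.386,0.064,0,0,-1.43],[0.6,0.437,-0.386,0.064,0,0,-1.43],[0.6,0.437,-0.386,0.064,0,0,-1.43],[0.6,0.437,-0.386,0.064,0,0,-1.43],[0.6,0.437,-0.386,0.064,0,0,-1.43],[0.6,0.437,-0.386,0.064,0,0,-1.43],[0.6,0.437,-0.386,0.064,0,0,-1.43],[0.6,0.437,-0.386,0.064,0,0,-1.43],[0.6,0.437,-0.386,0.064,0,0,-1.43]]]' 40; python3 -c "
from h import *
rel((.4805,-.0753,.34),99.1)"
```

```text
t: 1.15
eef_pos: [0.4364, -0.1469, 0.3498]
ee_rot: [[-0.163, 0.987, 0.0], [0.987, 0.163, -0.0], [-0.0, 0.0, -1.0]]
wrist_force: [0.9, -1.6, 0.5]
opening: 0.0511
t 1.15 shift [0.0634 0.0552 0.0098] turn [0.0003 0.0003 0.0053]
```

```bash
python3 -m creep '[[[0.6,0.063,0.055,0.01,0,0,0.005],[0.6,0.063,0.055,0.01,0,0,0.005],[0.6,0.063,0.055,0.01,0,0,0.005],[0.6,0.063,0.055,0.01,0,0,0.005],[0.6,0.063,0.055,0.01,0,0,0.005]]]' 40; python3 - <<'E'
from h import *
rel((.4805,-.0753,.34),99.1)
im,d,c=grab('wrist','w1'); k=load('w1'); print(wing(k,(.4805,-.0753)))
P=(k['R']@np.array([.4805,-.0753,.079])+k['t']);print(k['f']*P[:2]/P[2]+[k['cx'],k['cy']])
E
```

```text
t: 1.65
eef_pos: [0.4799, -0.0787, 0.3402]
ee_rot: [[-0.153, 0.988, -0.0], [0.988, 0.153, -0.0], [-0.0, -0.0, -1.0]]
wrist_force: [-0.0, -0.7, 0.4]
opening: 0.0513
t 1.65 shift [0.0032 0.0011 0.0002] turn [-0.0003  0.0004 -0.0057]
(1034, array([481.1, -76.7]), array([11.9, 45.3]), np.float64(99.2), array([66.6, 79.6, 81.4]))
[251.57715402 184.29308219]
```

View pics/w1.png

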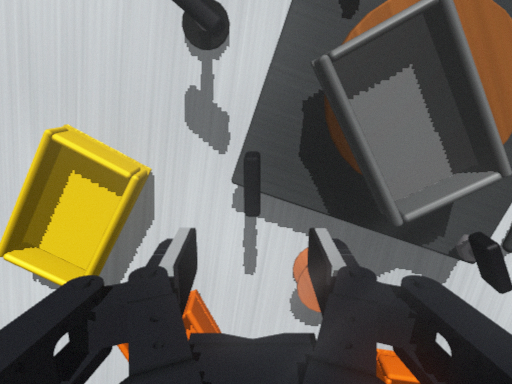

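The wing is at (252,184) in the wrist view, centred between the fingertips and parallel to the pads. The spare foot at (205,20) and the cup at (305,278) are well clear. Next I go down.

```bash
python3 -c "
from h import *
rel((.481,-.0762,.221),99.2)"
```

```text
t 1.7 shift [0.0026 0.0015 0.1193] turn [ 0.      0.0004 -0.0081]
```

```bash
python3 -m creep '[[[0.6,0.002,0.0015,0.03,0,0,-0.007],[0.6,0.002,0.0015,0.06,0,0,-0.007],[0.6,0.002,0.0015,0.085,0,0,-0.007],[0.6,0.002,0.0015,0.10,0,0,-0.007],[0.6,0.002,0.0015,0.11,0,0,-0.007],[0.6,0.002,0.0015,0.119,0,0,-0.007],[0.6,0.002,0.0015,0.119,0,0,-0.007],[0.6,0.002,0.0015,0.119,0,0,-0.007]]]' 40; python3 - <<'E'
from h import *
rel((.481,-.0762,.221),99.2)
im,d,c=grab('wrist','w2'); k=load('w2'); print(wing(k,(.4805,-.0753),r=.03))
E
```

```text
t: 2.5
eef_pos: [0.4817, -0.0759, 0.222]
ee_rot: [[-0.16, 0.987, 0.001], [0.987, 0.16, -0.0], [-0.001, 0.001, -1.0]]
wrist_force: [0.1, -0.1, 0.3]
opening: 0.0512
t 2.5 shift [-0.0002 -0.0007  0.001 ] turn [0.0012 0.0005 0.0003]
(6303, array([482.9, -75.8]), array([56.2, 44.5]), np.float64(3.5), array([61.8, 79.7, 93.5]))
```

View pics/w2.png

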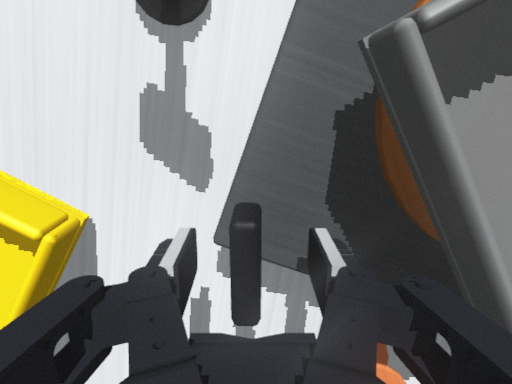

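```bash
python3 - <<'E'
from h import *
k=load('w2'); C=cloud(k)
o=manip.get_obs(); T=(C-o['eef_pos'])@o['ee_rot']
m=(abs(T[...,1])<.014)&(abs(T[...,0])<.04)&(C[...,2]>.076)&(C[...,2]<.09)
P=T[m]; print(len(P),P.min(0),P.max(0)); print(cv2.minAreaRect(P[:,:2].astype(np.float32)*1000))
for v in (240,255,270):
    print([(u,np.round(T[v,u]*1000,1).tolist()) for u in (180,188,194,200,306,312,318,325)])
E
```

```text
3209 [-0.02417641 -0.00724144  0.14012286] [0.02207075 0.00481591 0.1462585 ]
((-1.0465221405029297, -1.191329002380371), (12.046038627624512, 46.23860549926758), 89.75059509277344)
[(180, [10.3, -27.5, 151.3]), (188, [9.7, -24.6, 152.6]), (194, [4.7, -24.2, 163.5]), (200, [-22.0, -31.4, 221.1]), (306, [-7.6, 29.7, 190.0]), (312, [6.2, 27.0, 160.3]), (318, [9.7, 28.0, 152.6]), (325, [10.4, 30.4, 151.2])]
[(180, [10.0, -24.9, 139.2]), (188, [5.1, -24.0, 148.6]), (194, [-1.8, -24.2, 161.8]), (200, [-32.4, -31.9, 221.1]), (306, [-16.1, 30.0, 189.7]), (312, [-0.4, 27.2, 159.2]), (318, [6.0, 27.0, 146.8]), (325, [9.7, 28.1, 139.8])]
[(180, [6.6, -24.1, 134.4]), (188, [-1.0, -24.2, 147.6]), (194, [-7.7, -24.1, 159.4]), (200, [-42.7, -32.2, 220.5]), (306, [-25.2, 30.5, 190.1]), (312, [-6.5, 27.2, 157.4]), (318, [-0.0, 27.2, 146.0]), (325, [6.4, 27.2, 134.7])]
```

```bash
python3 -m creep '[[[0.6,-0.001,-0.0027,0.001,0,0,0],[0.6,-0.001,-0.0027,0.001,0,0,0],[0.4,-0.001,-0.0027,0.001,0,0,0],[0.3,-0.001,-0.0027,0.001,0,0,0],[0.25,-0.001,-0.0027,0.001,0,0,0],[0.25,-0.001,-0.0027,0.001,0,0,0]]]' 30; python3 - <<'E'
from h import *
im,d,c=grab('wrist','w3'); k=load('w3'); C=cloud(k)
o=manip.get_obs(); T=(C-o['eef_pos'])@o['ee_rot']
m=(abs(T[...,1])<.009)&(abs(T[...,0])<.04)&(C[...,2]>.074)&(C[...,2]<.09)
P=T[m]; print(cv2.minAreaRect(P[:,:2].astype(np.float32)*1000))
for v in (255,270):
    print([(u,np.round(T[v,u]*1000,1).tolist()) for u in range(205,300,6)])
print(o['torque'],o['wrist_force'],o['opening'])
E
```

```text
t: 3.15
eef_pos: [0.4789, -0.0772, 0.2201]
ee_rot: [[-0.16, 0.987, 0.0], [0.987, 0.16, -0.0], [-0.0, 0.0, -1.0]]
wrist_force: [-0.1, -0.3, -0.1]
opening: 0.0215
((-0.44159507751464844, -0.4565887451171875), (46.38593673706055, 17.085254669189453), 0.0037448054645210505)
[(205, [6.1, -16.8, 146.4]), (211, [9.9, -13.5, 138.9]), (217, [10.0, -11.3, 138.8]), (223, [9.9, -9.1, 139.1]), (229, [-4.2, -9.0, 166.3]), (235, [-31.5, -9.3, 219.0]), (241, [8.8, -2.6, 141.1]), (247, [9.0, -0.4, 140.7]), (253, [9.8, 1.8, 139.2]), (259, [9.5, 4.0, 139.8]), (265, [9.3, 6.2, 140.3]), (271, [-15.8, 11.5, 188.8]), (277, [-0.4, 12.2, 159.0]), (283, [9.5, 12.8, 139.8]), (289, [10.2, 14.9, 138.4]), (295, [10.5, 17.0, 138.0])]
[(205, [11.3, -13.9, 126.0]), (211, [10.9, -12.0, 126.7]), (217, [6.0, -11.0, 135.1]), (223, [5.3, -9.0, 136.4]), (229, [-10.6, -9.0, 164.2]), (235, [-41.7, -9.4, 218.5]), (241, [2.5, -2.7, 141.3]), (247, [3.0, -0.4, 140.4]), (253, [2.9, 1.8, 140.5]), (259, [2.7, 4.1, 140.9]), (265, [3.0, 6.3, 140.4]), (271, [66.5, 1.4, 29.5]), (277, [-7.6, 12.4, 159.0]), (283, [6.2, 12.5, 134.8]), (289, [5.6, 14.7, 135.9]), (295, [11.1, 15.5, 126.2])]
[ 0.00928969 -0.01246596  0.0397327 ] [ 0.2494802  -0.10920223 -0.30711709] 0.021520382301476827
```

View pics/w3.png

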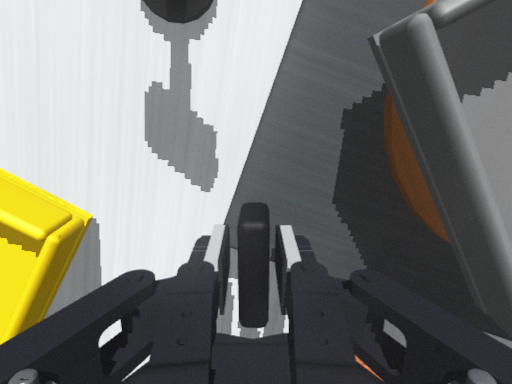

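Wing centred between the pads to about 0.1 mm. Close.

```bash
python3 -m creep '[[[0.15,0,0,0,0,0,0],[0.1,0,0,0,0,0,0],[0.05,0,0,0,0,0,0],[0,0,0,0,0,0,0],[0,0,0,0,0,0,0]]]' 40; python3 - <<'E'
from h import *
o=manip.get_obs(); print(o['torque'],o['wrist_force'],o['eef_pos'],o['opening'])
E
```

```text
t: 3.7
eef_pos: [0.4794, -0.0771, 0.2205]
ee_rot: [[-0.16, 0.987, 0.002], [0.987, 0.16, 0.0], [-0.0, 0.002, -1.0]]
wrist_force: [5.0, 1.4, -0.4]
opening: 0.0115
[ 0.33581139 -1.42198781  0.02907125] [ 5.03177322  1.36383121 -0.37331812] [ 0.47936627 -0.07706779  0.2204882 ] 0.011496166501152174
```

```bash
python3 -m creep '[[[0,0,0,0,0,0,0.08],[0,0,0,0,0,0,0.19],[0,0,0,0,0,0,0.3],[0,0,0,0,0,0,0.41],[0,0,0,0,0,0,0.52],[0,0,0,0,0,0,0.63],[0,0,0,0,0,0,0.74],[0,0,0,0,0,0,0.85],[0,0,0,0,0,0,0.94],[0,0,0,0,0,0,1.0]]]' 40; python3 - <<'E'
from h import *
o=manip.get_obs(); print(o['torque'],o['wrist_force'],o['eef_pos'],o['opening'],np.degrees(np.arctan2(o['ee_rot'][1,0],o['ee_rot'][0,0])))
grab('top','t4');k=load('top0');k2=load('t4')
cv2.imwrite('pics/t4c.png',np.hstack([cv2.resize(x['im'][80:270,150:340,::-1],(400,400),interpolation=cv2.INTER_CUBIC) for x in (k,k2)]))
for f in ['t4']:
    for c in [(.718,.089),(.682,-.112),(.517,.126)]: print(wing(k,c),wing(k2,c))
E
```

```text
t: 4.7
eef_pos: [0.4795, -0.0764, 0.2202]
ee_rot: [[0.746, 0.666, 0.002], [0.666, -0.746, 0.002], [0.003, -0.0, -1.0]]
wrist_force: [9.0, 5.0, -2.5]
opening: 0.0113
[ 0.83837747 -1.13059623  0.11184305] [ 8.96389208  4.95597146 -2.48965941] [ 0.47947436 -0.07638169  0.22022186] 0.011296332958368144 41.790629383517
(163, array([717. ,  88.9]), array([44.7, 12.3]), np.float64(35.0), array([64.4, 83. , 87.1])) (156, array([718.9,  90.2]), array([45.3, 12.3]), np.float64(34.8), array([61.2, 78.4, 82.9]))
(163, array([ 681.6, -112.1]), array([12.2, 46.1]), np.float64(124.3), array([61. , 76.9, 81.2])) (169, array([ 683. , -110.7]), array([12.3, 46.1]), np.float64(124.8), array([61. , 77.4, 81.1]))
(166, array([516.4, 125.3]), array([12.6, 45.2]), np.float64(124.0), array([61.4, 77.8, 81.4])) (173, array([517.9, 126.6]), array([12.3, 45.2]), np.float64(124.6), array([62.3, 77.7, 81.2]))
```

View pics/t4c.png

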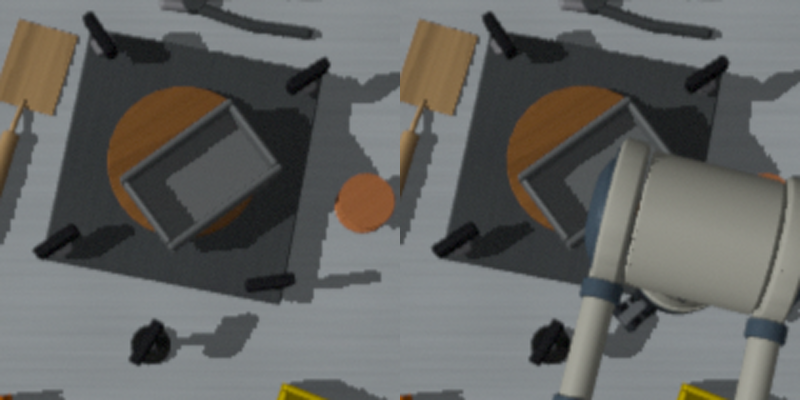

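```bash
python3 -m creep '[[[0,0,0,0,0,0,0.05],[0,0,0,0,0,0,0.1],[0,0,0,0,0,0,0.125],[0,0,0,0,0,0,0.125],[0,0,0,0,0,0,0.125]]]' 40; python3 - <<'E'
from h import *
o=manip.get_obs(); print(o['torque'],o['wrist_force'],o['eef_pos'],o['opening'],np.degrees(np.arctan2(o['ee_rot'][1,0],o['ee_rot'][0,0])))
grab('scene','s5');grab('wrist','w5'); k2=load('s5'); 
for f in ['scene0','s5']:
    k=load(f)
    for c in [(.718,.089),(.682,-.112),(.517,.126)]: print(f,wing(k,c))
k=load('w5'); C=cloud(k)
T=(C-o['eef_pos'])@o['ee_rot']
m=(abs(T[...,1]-.0016)<.009)&(abs(T[...,0])<.04)&(C[...,2]>.077)&(C[...,2]<.09)&(T[...,2]>.138)
P=T[m]; print(cv2.minAreaRect(P[:,:2].astype(np.float32)*1000))
E
```

```text
t: 5.25
eef_pos: [0.4795, -0.0763, 0.2202]
ee_rot: [[0.821, 0.571, 0.002], [0.571, -0.821, 0.002], [0.003, -0.001, -1.0]]
wrist_force: [9.4, 5.3, -3.2]
opening: 0.0115
[ 0.8283765  -1.13219203  0.04244414] [ 9.44590468  5.32043079 -3.2352896 ] [ 0.47952441 -0.07632953  0.22016793] 0.011487267752252488 34.8157486782212
scene0 (230, array([719.8,  89.8]), array([46.4, 12.7]), np.float64(36.0), array([61.5, 78.1, 85. ]))
scene0 (198, array([ 683.7, -110.8]), array([13.6, 46.7]), np.float64(124.8), array([60.6, 73.8, 79.8]))
scene0 (151, array([519.7, 126.3]), array([15.1, 45.8]), np.float64(122.0), array([60.4, 74.2, 79.9]))
s5 (195, array([722. ,  91.3]), array([46.5, 12.3]), np.float64(36.3), array([61.4, 75.2, 80.1]))
s5 (198, array([ 685.8, -109.6]), array([13.2, 45.8]), np.float64(124.1), array([60.4, 74.7, 80. ]))
s5 (144, array([520.5, 127.5]), array([14.1, 45.2]), np.float64(122.7), array([60.9, 73.6, 80.2]))
((3.141824722290039, 2.7527894973754883), (17.859638214111328, 45.72089767456055), 82.48802947998047)
```

View pics/w5.png

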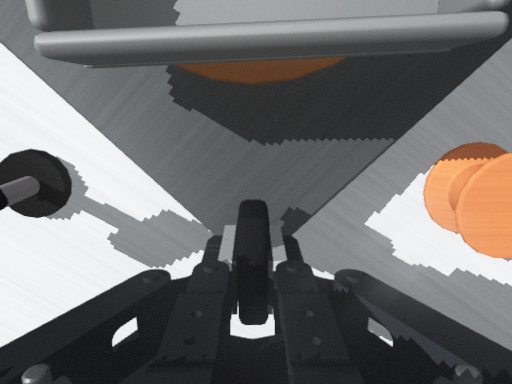

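The wing now points straight up the picture at the pot and the middle, along the base's diagonal. Next I open slowly and lift off.

```bash
python3 -m creep '[[[0.2,0,0,0,0,0,0],[0.3,0,0,0,0,0,0],[0.45,0,0,0,0,0,0],[0.55,0,0,0,0,0,0],[0.6,0,0,0,0,0,0],[0.6,0,0,-0.02,0,0,0],[0.6,0,0,-0.05,0,0,0],[0.6,0,0,-0.085,0,0,0],[0.6,0,0,-0.12,0,0,0],[0.6,0,0,-0.12,0,0,0]]]' 40; python3 - <<'E'
from h import *
o=manip.get_obs(); print(o['torque'],o['wrist_force'],o['eef_pos'],o['opening'],np.degrees(np.arctan2(o['ee_rot'][1,0],o['ee_rot'][0,0])))
grab('wrist','w6'); k=load('w6'); print(wing(k,(.481,-.076),zmin=.07))
C=cloud(k)
E
```

```text
t: 6.35
eef_pos: [0.4794, -0.0774, 0.3464]
ee_rot: [[0.822, 0.57, 0.009], [0.57, -0.822, -0.002], [0.006, 0.007, -1.0]]
wrist_force: [0.2, -0.1, 0.5]
opening: 0.0512
[ 0.01365186 -0.03925514  0.04166452] [ 0.22609035 -0.0695242   0.54480915] [ 0.47941219 -0.07736748  0.34635266] 0.05121628874206145 34.76186549015469
(958, array([483.6, -76.2]), array([45.9, 11.9]), np.float64(35.0), array([75.7, 79.5, 81. ]))
```

View pics/w6.png

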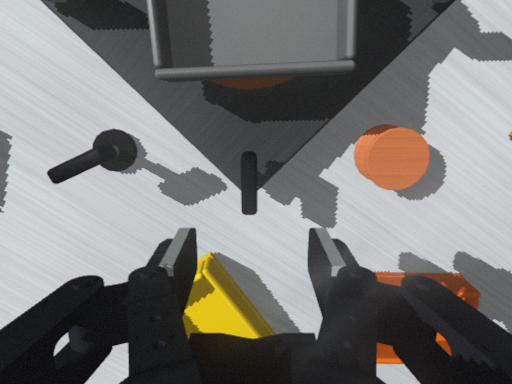

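```bash
python3 -m creep '[[[0.6,-0.04,0.02,-0.03,0,0,0],[0.6,-0.08,0.045,-0.06,0,0,0],[0.6,-0.12,0.07,-0.07,0,0,0],[0.6,-0.16,0.09,-0.07,0,0,0],[0.6,-0.2,0.11,-0.07,0,0,0],[0.6,-0.23,0.13,-0.07,0,0,0],[0.6,-0.26,0.145,-0.07,0,0,0],[0.6,-0.26,0.145,-0.07,0,0,0]]]'; python3 - <<'E'
from h import *
grab('top','t7');grab('scene','s7')
c0=np.array([.6,.006])
def lev(f):
    k=load(f); C=cloud(k); a=np.radians(34.7); X=(C[...,:2]-c0)@np.array([[np.cos(a),-np.sin(a)],[np.sin(a),np.cos(a)]])
    # base axes: plate edges at 45deg to X
    e=np.maximum(abs(X[...,0]+X[...,1]),abs(X[...,0]-X[...,1]))/np.sqrt(2)
    m=(e<.112)&(np.hypot(X[...,0],X[...,1])>.085)&(C[...,2]>.025)&(C[...,2]<.048)
    A=np.c_[X[m],np.ones(m.sum())]; z=C[...,2][m]
    for _ in range(3):
        s,*_r=np.linalg.lstsq(A,z,rcond=None); r=abs(A@s-z); q=r<.004; A,z=A[q],z[q]
    print(f,len(z),'slope x,y deg',np.round(np.degrees(s[:2]),2),'z mid',np.round(s[2]*1000,1))
    # trolley plane
    m=(abs(C[...,2])<.01)&(k['d']>0)&(np.hypot(C[...,0]-.6,C[...,1])<.3); A=np.c_[X[m],np.ones(m.sum())]
    s,*_r=np.linalg.lstsq(A,C[...,2][m],rcond=None);print('  trolley',np.round(np.degrees(s[:2]),2),np.round(s[2]*1000,1))
for f in ['top0','t7','scene0','s7']: lev(f)
for f in ['top0','t7','scene0','s7']:
    k=load(f)
    print(f,[wing(k,c)[1:5:2]+(wing(k,c)[4],) for c in [(.718,.089),(.683,-.111),(.518,.126),(.481,-.076)]])
k,k2=load('top0'),load('t7')
cv2.imwrite('pics/t7c.png',np.hstack([cv2.resize(x['im'][80:270,150:340,::-1],(400,400),interpolation=cv2.INTER_CUBIC) for x in (k,k2)]))
E
```

```text
t: 7.2
eef_pos: [0.3462, -0.3474, 0.4078]
ee_rot: [[0.824, 0.566, -0.003], [0.566, -0.824, 0.002], [-0.002, -0.003, -1.0]]
wrist_force: [0.0, 0.3, 0.1]
opening: 0.0511
top0 5645 slope x,y deg [2.05 0.01] z mid 35.7
  trolley [0.07 0.03] 0.5
t7 5590 slope x,y deg [0.07 0.04] z mid 35.9
  trolley [0.08 0.03] 0.5
scene0 2456 slope x,y deg [2.02 0.06] z mid 35.1
  trolley [ 0.14 -0.05] 0.1
s7 2562 slope x,y deg [0.05 0.02] z mid 35.3
  trolley [ 0.14 -0.04] 0.1
top0 [(array([717. ,  88.9]), np.float64(35.0), array([64.4, 83. , 87.1])), (array([ 681.6, -112.1]), np.float64(124.3), array([61. , 76.9, 81.2])), (array([516.4, 125.3]), np.float64(124.0), array([61.4, 77.8, 81.4])), (array([479.7, -75.5]), np.float64(99.4), array([65.7, 78.2, 82.1]))]
t7 [(array([719.1,  90.6]), np.float64(34.6), array([62.8, 77.9, 81.8])), (array([ 682.8, -110.3]), np.float64(124.1), array([62.6, 77.9, 81.4])), (array([518.2, 126.8]), np.float64(125.1), array([62.3, 78. , 81.9])), (array([481.9, -74.5]), np.float64(35.0), array([65.7, 78.2, 81.3]))]
scene0 [(array([719.8,  89.8]), np.float64(36.0), array([61.5, 78.1, 85. ])), (array([ 683.7, -110.8]), np.float64(124.8), array([60.6, 73.8, 79.8])), (array([519.7, 126.3]), np.float64(122.0), array([60.4, 74.2, 79.9])), (array([481.8, -74.8]), np.float64(98.9), array([60.3, 73. , 80.6]))]
s7 [(array([721.5,  91.8]), np.float64(36.8), array([61.2, 75.5, 80.2])), (array([ 685.7, -109.7]), np.float64(123.2), array([60.9, 74.5, 79.8])), (array([520.8, 128.3]), np.float64(122.9), array([60.5, 74.1, 79.8])), (array([483.8, -73.6]), np.float64(35.9), array([60.9, 74.9, 80.2]))]
```

View pics/t7c.png

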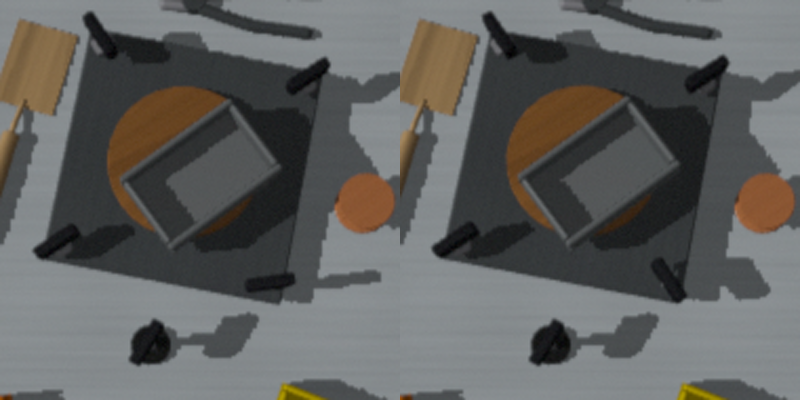

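The wing points along the diagonal at the middle, and the base is level to within the measurement error. The pot is in place. I hand the job in.

```bash
python3 -c "
from rig import manip
print(manip.get_obs()['wrist_force']); print(manip.sign_off())"
```

```text
[-0.0974942   0.50776845 -0.68137838]
the job is handed in; nothing more can be done
None
```

I gripped the loose foot's wing (the one askew, with no lock nut) and turned it about 64° clockwise. Then I let go and moved the arm clear. I handed the job in after about 7.3 s of the 35 s.

**Wing direction:** in the top view the wing stands at 35.0°, and the line to the middle is at 34.8°. The scene view puts the wing at 35.9°, but that view is coarser.

**Level:** the base's slope went from about 2.0° to 0.07° in the top view and 0.05° in the scene view. The trolley itself reads 0.08° and 0.14°, so the base is level within about 0.1°. I inferred that it stands steady from this and did not push on it to test for rocking.

**Turntable and pot:** the base moved about 1–2 mm, partly from the grip's side pull of about 10 N. The pot is still on the disc, and nothing else in the top-view crop was disturbed.

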